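# Sort the breakfast things into a two-tier stand

### The arm

A 6-joint arm with a two-finger parallel gripper is mounted at the origin on a cart in front of the work surface, level with it; the furniture and walls round the work are solid. World frame = base frame: x ahead of the robot, y to its left, z up, the work surface at z = 0. Lengths are in m, angles in rad, forces in N, time in s.
With the tool pointing down it reaches from about 0.375 to 0.9 m from the base axis. Payload 3.1 kg.
Tool frame: the origin (TCP) lies at the very end of the fingers, on their centre line; the grasp point (between the pads) lies 19 mm behind it; z points along the fingers, y is the line along which they close (so a half turn about z gives the same grasp; the last joint's range is limited). The gripper opens to 85 mm and grips with 20 to 120 N. Pads are 22 mm wide; open, the fingers measure 114 mm over their backs; the gripper's body (76 mm by 85 mm) begins 54 mm behind the grasp point. The pads swing forward as they close: fully open they stand 13 mm farther back than shut.
Start: joints at [-1.431, 0.527, 1.433, -0, 1.181, -0.178], TCP at [0.195, -0.594, 0.231] pointing down, gripper open.
Joint ranges: [-3.08, 3.08], [-0.75, 2.2], [0.22, 2.44], [-1.43, 4.57], [0, 2.65], [-2.85, 2.85]. Speed limits (rad/s): [2.79, 2.79, 3.14, 3.14, 3.14, 3.14].

### API

Orientations are given as a unit quaternion [x, y, z, w].
In Python, from station import manip gives the robot as it stands.
- The arm moves only by the shell command python3 -m handwheel 'ROWS' [FORCE]. ROWS is JSON, a list of rows, each a list of 7 numbers: the shift along the world's x, y, z in mm, then the turn, a rotation vector about the world's x, y, z in degrees, then the opening, from 0 (shut) to 1 (fully open). A call has exactly 10 rows; each row shifts and turns the commanded pose from where the row before left it; what a row does not reach is not made up. A row lasts 1/8 s, in which the tool goes at most 62.5 mm and 10.7 degrees, less where a joint would pass 70% of its speed; a pose out of reach is approached as far as the arm can. A call is refused whole if a number of a shift passes 62.5 or a number of a turn 10.7, either way. A call with a gripper value outside its range is refused whole. The fingers move at their own pace and stop on an object; FORCE is the grip in N (left out, the last holds). Time passes only in rows, so rows that do not move let the fingers close, or fill a call up. It gives the time, the measured TCP pose, the force, the opening and the grip force at its end, in the units of the state.
- manip.sense(): the state, without advancing time (a new reading comes with each control period).
- manip.snapshot(name): name is "scene" or "top" or "wrist"; returns the picture (480x640x3 uint8, red, green, blue); there is no depth.
- manip.get_calibration(name): a dict with "K" (3x3 intrinsics, pixels), "rvec" (rotation vector, rad) and "tvec" (3), from world to camera coordinates, as OpenCV has them. Camera axes: x right, y down, z forward; pixel columns grow to the right and rows downward; lengths in m; the calibration is good to about 2 mm. A picture is of the moment at which its call begins: read the wrist's pose just before it. get_calibration takes no time and is no camera call; for the wrist camera it gives the pose at the moment of the call.
- manip.sign_off(): hands the job in; it is judged then, once.
The state is a dict: "t": time; "q": joint angles; "qd": joint speeds; "tau": joint torques, N m; "tcp_pos": TCP position; "tool_rot": TCP orientation; "force": force on the tool from outside, world axes, zero at the start; "ft_torque": the same for the moment, N m; "finger_gap": opening from 0.0 (shut) to 1.0 (fully open); "gripper_force": force on a finger pad.
Only numpy, scipy, OpenCV 4.12 (cv2) and the standard library are available. Lean on these libraries where they do the work, as an engineer would, in place of code of your own. Each camera call takes 0.05 s, during which the arm holds its last target. There are 200 camera calls.

### The job

Put the breakfast things away: first stand the honey jar and the clip-top jar upright in the lower tier of the wooden stand, one in each bay, then set the loose upper tier over the four corner posts so that it sits level and fully home, and after that stand the bottle stopper upright on the upper tier. The lemon belongs on the white plate; put it there at any point. Let go of everything, and leave the teacup and the candle undisturbed where they are.

Things in the scene. Friction and masses are not known exactly. Their poses are not given: they have to be found in the camera images.
- stand_base: Fixed wooden lower tier, 190 (own x) x 140 (own y) mm. Origin: underside centre. Floor 10 mm up; 4 mm thick rim, and divider along y at x=0, rise 8 mm above it: two equal bays centred at x=+-46, y=0. Dark posts, 10 mm thick, at x=+-78, y=+-53: 24 mm shoulder discs, top 86 mm above origin, carry the upper tier; 8 mm tapered pins above end at 104 mm. Same after a half turn.
- upper_tier: Loose wooden tray, 190 (own x) x 140 (own y) mm, 0.35 kg, flat on the worktop at first. Origin: underside centre. Deck 6 mm thick, rim 6 mm above it; 16 mm holes at x=+-78, y=+-53. Handle: dark bar 80 (x) x 14 (y) x 14 mm, centre 48 mm above origin, on 8 mm uprights at x=+-32; deck free beyond x=+-45 and beside the bar. Same after a half turn. Seated: origin 86 mm above stand_base's.
- honey_jar: Closed honey jar with a red lid, round, 58 mm diameter, 68 mm high, 0.22 kg. Origin: centre of its underside; z up.
- clip_jar: Closed clip-top glass jar of brown sugar, round body 62 mm diameter, about 70 mm high (body up to 58 mm, then the glass lid with a wire clip; 73 mm over the wire along own x), 0.28 kg. The lid stays shut. Origin: centre of its underside; z up.
- stopper: Pale nickel bottle stopper standing on its ball head: ball 36 mm diameter in the lowest 22 mm, above it a collar and plug about 24 mm in diameter, 52 mm high in all, 0.06 kg. Origin: centre of its underside; z up.
- lemon: Yellow lemon, lying: 83 mm long (own x), 58 mm thick, 0.13 kg. Origin: below its middle, on its underside, 29 mm below its centre as it lies at the start.
- plate: White round side plate, fixed to the worktop, 185 mm diameter, rim 20 mm high, middle (150 mm wide) 12 mm high. Origin: centre of its underside.
- teacup: Bystander: cream tea cup with an ear handle, 91 mm rim, 72 mm high, loose, behind the work. Wall cabinets hang above it: their front is 0.62 m ahead of the robot, their underside 0.45 m above the worktop on the left (y above 0), 0.58 m on the right; keep the wrist and forearm in front of them. Origin: on its underside; z up.
- candle: Bystander: pale green candle in a clear glass, 76 mm diameter, 90 mm high, loose, behind the work. Origin: centre of its underside; z up.
There are look-alikes about, which are no part of the job. Leave any blue look-alike of the honey_jar alone.

How it is judged:
By the outcome, as a careful person would: the job done as asked, in the order asked, and still so for the second after the job is handed in, with the robot touching nothing.
It also fails if it takes over 131 s, if anything falls off the work surface, if the arm or the gripper's body presses on something with over 40 N, if the wrist force passes 120 N, or if a joint passes its speed limit or range.

## Working session

There is one attempt and no reset: what is moved stays moved. The work goes in short steps, Python scripts to look and compute and a shell command to move; the robot and the scene stay as the last step left them, time stands still between calls to the robot, and variables do not carry over. Pictures are saved under pics/ and viewed, at most 14 in all, crops included, and the job is handed in when it is done.

```bash
ls; mkdir -p pics; cat > h.py <<'E'
import numpy as np, cv2
from station import manip
def cal(n):
    c=manip.get_calibration(n); return np.array(c["K"],float),np.array(c["rvec"],float),np.array(c["tvec"],float)
def shot(n,f,crop=None,scale=1):
    c=cal(n); im=manip.snapshot(n)
    np.savez('pics/'+f+'.npz',K=c[0],r=c[1],t=c[2]); cv2.imwrite('pics/'+f+'_full.png',im[:,:,::-1])
    if crop: x0,y0,x1,y1=crop; im=im[y0:y1,x0:x1]
    im=cv2.resize(im,None,fx=scale,fy=scale,interpolation=cv2.INTER_CUBIC)
    cv2.imwrite('pics/'+f+'.png',im[:,:,::-1]); return im
def ray(f,uv,z):
    d=np.load('pics/'+f+'.npz'); R=cv2.Rodrigues(d['r'])[0]
    p=cv2.undistortPoints(np.array([[uv]],float),d['K'],None)[0,0]
    v=R.T@np.array([p[0],p[1],1]); c=-R.T@d['t'].ravel()
    return c+v*(z-c[2])/v[2]
def proj(f,P):
    d=np.load('pics/'+f+'.npz'); return cv2.projectPoints(np.array(P,float).reshape(-1,3),d['r'],d['t'],d['K'],None)[0].reshape(-1,2)
E
python3 - <<'E'
from h import *
shot('top','top1',scale=1.25); shot('scene','sc1',scale=1.25)
s=manip.sense(); print(s)
for n in('top','scene'):
    K,r,t=cal(n);R=cv2.Rodrigues(r)[0];print(n,-R.T@t.ravel(),R[2])
E
```

```text
pics
{'t': 0.1, 'q': array([-1.43150315e+00,  5.28362743e-01,  1.43376257e+00,  7.84608550e-07,
        1.18140169e+00, -1.78494546e-01]), 'qd': array([-0.00170911, -0.00092765, -0.00325585, -0.00066576, -0.00087598,
        0.00219696]), 'tau': array([-2.46665440e-04, -4.43305743e+01, -1.78586107e+01, -1.79204094e-04,
        3.90337809e-03, -3.83554863e-06]), 'tcp_pos': array([ 0.1952328 , -0.59305496,  0.23044159]), 'tool_rot': array([ 9.87402469e-01,  1.58225878e-01,  1.93187637e-05, -9.66980265e-04]), 'force': array([-1.03504865, -0.37294872, -0.59997452]), 'ft_torque': array([-0.04326345, -0.03586776, -0.06207337]), 'gripper_force': 0.0, 'finger_gap': 1.0036391822788333}
top [0.42091721 0.0064143  1.41328063] [ 0.09828655  0.00231203 -0.99515547]
scene [-0.3327015  -0.81458171  0.59049331] [ 0.67103253  0.61965114 -0.40712138]
```

View pics/top1.png

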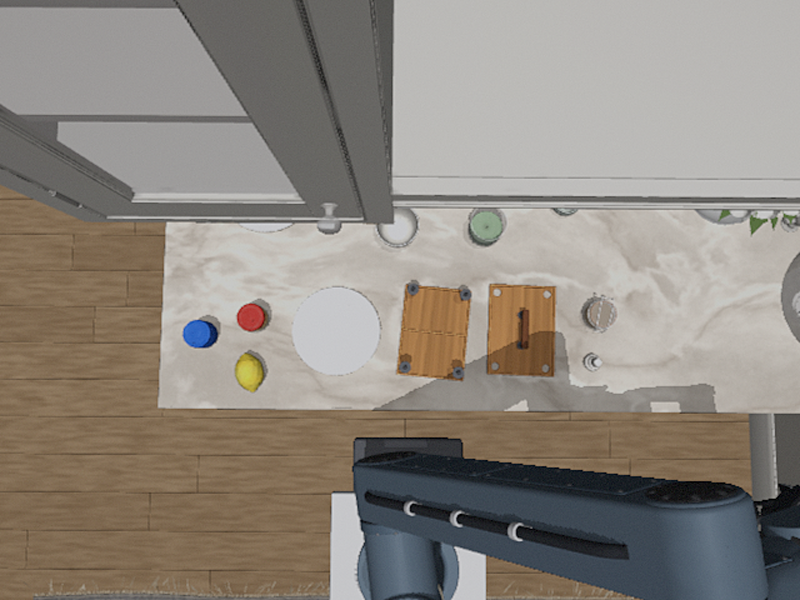

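View pics/sc1.png

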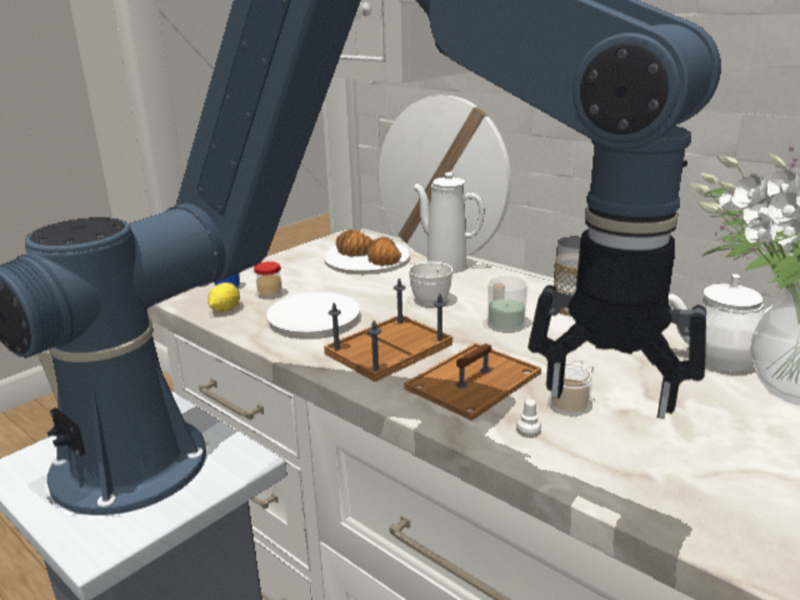

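The top view shows the blue look-alike at (199,333) and the red-lidded jar at (251,317), which is the honey jar because its lid is red. The clip-top jar is at (601,313), the stopper at (592,362), the lemon at (249,371), the plate at (336,331), the stand at (435,331) and the tray at (521,330). I'll confirm these in one enlarged crop.

```bash
python3 - <<'E'
from h import *
im=cv2.imread('pics/top1_full.png')
a=[cv2.resize(im[222:312,x:x+200],None,fx=3.2,fy=3.2,interpolation=cv2.INTER_CUBIC) for x in (130,310)]
cv2.imwrite('pics/c1.png',np.vstack(a))
print(cal('top')[0], cal('wrist'))
E
```

```text
[[534.46809941   0.         324.0231801 ]
 [  0.         534.46809941 236.16991581]
 [  0.           0.           1.        ]] (array([[386.05735289,   0.        , 313.95580112],
       [  0.        , 386.05735289, 243.82199573],
       [  0.        ,   0.        ,   1.        ]]), array([-2.3637038 ,  1.71038508,  0.23073346]), array([-0.62413697, -0.03347543,  0.37810502]))
```

View pics/c1.png

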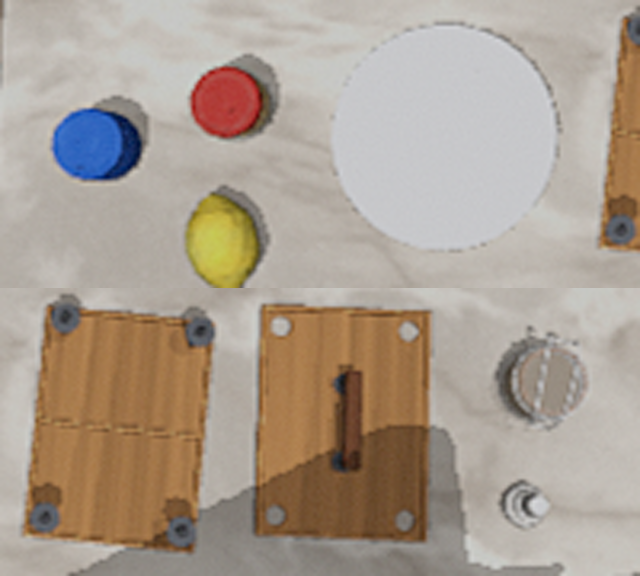

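```bash
python3 - <<'E'
from h import *
L=lambda x,y:(130+x/3.2-.5+.16,222+y/3.2-.34)
R=lambda x,y:(310+x/3.2-.34,222+(y-288)/3.2-.34)
def q(n,uv,z): p=ray('top1',uv,z); print(n,np.round(p*1000,1)[:2]); return p[:2]
P=[q('post',R(*u),.086) for u in((65,316),(201,329),(43,517),(181,530))]
H=[q('hole',R(*u),.006) for u in((281,326),(408,331),(276,515),(405,520))]
for n,A in(('stand',P),('tier',H)):
    A=np.array(A); d=(A[0]+A[1]-A[2]-A[3])/2; e=(A[0]+A[2]-A[1]-A[3])/2
    print(n,A.mean(0)*1000,'xaxis deg',np.degrees(np.arctan2(d[1],d[0])),'yaxis-90',np.degrees(np.arctan2(e[1],e[0]))-90,np.linalg.norm(d),np.linalg.norm(e))
q('handle',R(353,419),.055);q('honey',L(227,102),.068);q('clip',R(548,381),.068);q('stoptop',R(540,508),.05);q('stopball',R(522,503),.015)
q('lemon',(249/1.25,371/1.25),.029);q('plate',L(446,137),.02);q('blue',L(90,143),.068)
q('lemtop',(243/1.25,353/1.25),.025);q('lembot',(251/1.25,391/1.25),.025)
q('cup',(398/1.25,226/1.25),.07);q('candle',(486/1.25,225/1.25),.085)
s=manip.sense();from scipy.spatial.transform import Rotation as Ro
print(Ro.from_quat(s['tool_rot']).as_matrix())
K,r,t=cal('wrist');R_=cv2.Rodrigues(r)[0];print('wristcam',-R_.T@t.ravel(),R_)
E
```

```text
post [566.6  -5.3]
post [ 557.1 -111.4]
post [410.4  10.8]
post [401.2 -95.7]
hole [ 568.2 -184.7]
hole [ 564.8 -289.6]
hole [ 412.7 -179.5]
hole [ 409.4 -285. ]
stand [483.81551718 -50.38037893] xaxis deg -5.817436227420847 yaxis-90 -5.0295851987992535 0.1568237458221714 0.10671053468199054
tier [ 488.79031601 -234.69111469] xaxis deg -1.790479545249564 yaxis-90 -1.8458941776756461 0.1555111206197345 0.10524564545894328
handle [ 489.3 -234.7]
honey [507.7 320.5]
clip [ 519.6 -386.3]
stoptop [ 420. -383.]
stopball [ 423.9 -378.4]
lemon [398.6 329.9]
plate [483.4 152.5]
blue [474.6 427.3]
lemtop [435.5 344.4]
lembot [357.6 325.5]
cup [695.5  24.9]
candle [ 695.6 -152.9]
[[ 9.49929142e-01  3.12465282e-01 -2.67851813e-04]
 [ 3.12465208e-01 -9.49927273e-01  1.91571086e-03]
 [ 3.44153393e-04 -1.90348395e-03 -9.99998129e-01]]
wristcam [ 0.25908664 -0.57230963  0.37278247] [[ 0.3125158  -0.9499117  -0.00127504]
 [-0.91629375 -0.30180908  0.2632813 ]
 [-0.25047881 -0.08111125 -0.96471826]]
```

The crop confirms the red-lid honey jar at crop pixel (227,102), the clip jar at (548,381) with its wires along world x, and the stopper at (530,505). I'll go above the clip jar first.

```bash
python3 -m handwheel '[[32,21,0,0,0,-2.4,1],[32,21,0,0,0,-2.4,1],[32,21,0,0,0,-2.4,1],[32,21,0,0,0,-2.4,1],[32,21,0,0,0,-2.4,1],[32,21,0,0,0,-2.4,1],[32,21,0,0,0,-2.4,1],[32,21,0,0,0,-2.4,1],[32,21,0,0,0,-2.4,1],[32,18,0,0,0,-2.4,1]]' 30
python3 - <<'E'
from h import *
manip.sense();shot('wrist','w1',scale=1.25);s=manip.sense();print(s['tcp_pos'],s['q'],s['force'])
for n,p in dict(clip=(.5196,-.3863,.07),stop=(.422,-.381,.052),stball=(.4235,-.379,.0)).items(): print(n,proj('w1',p)*1.25)
E
```

```text
t: 1.35
tcp_pos: [0.516, -0.3855, 0.2307]
tool_rot: [0.999, -0.051, -0.0, -0.0]
force: [-0.1, -0.5, -0.2]
finger_gap: 0.997
gripper_force: 0.0
[ 0.52009788 -0.38291909  0.23081946] [-0.80919128  0.55616605  1.37859169  0.00419836  1.20619171  0.86055241] [1.31425722 0.74566788 0.19366798]
clip [[393.47901631 275.56812244]]
stop [[399.77386112 401.63225377]]
stball [[396.31024111 371.64144277]]
```

View pics/w1.png

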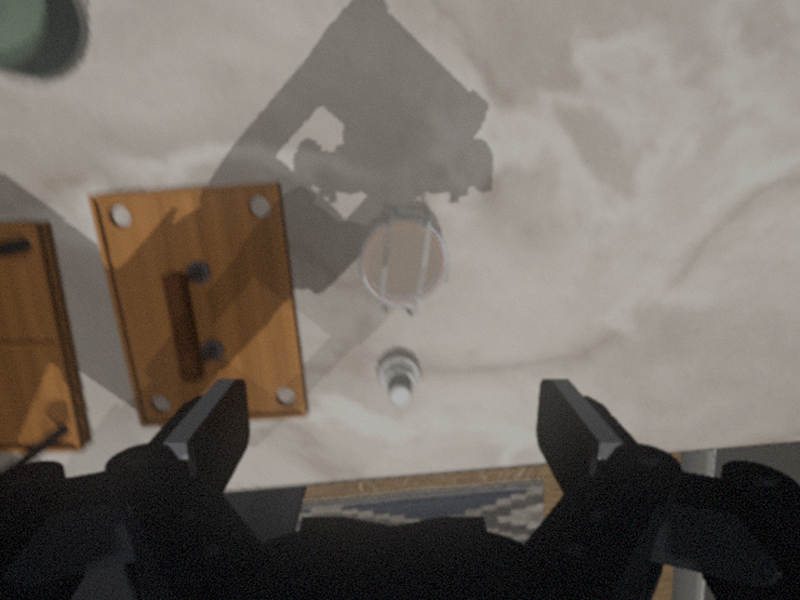

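```bash
python3 - <<'E'
from h import *
im=shot('wrist','w2',crop=(270,150,370,340),scale=3); s=manip.sense();print(s['tcp_pos'])
a=cv2.imread('pics/w1_full.png');b=cv2.imread('pics/w2_full.png')
print(cv2.phaseCorrelate(a[100:330,100:500].mean(2),b[100:330,100:500].mean(2)))
for f in('w1','w2'):
  for n,u,z in(('lid',(404,260),.068),('stoptip',(399,392),.052),('stopball',(399,366),.015),('h',(121,215),.006),('h',(261,206),.006),('h',(160,403),.006),('h',(286,396),.006)): print(f,n,np.round(ray(f,(u[0]/1.25,u[1]/1.25),z)*1000,1)[:2])
E
```

```text
[ 0.51800501 -0.38414542  0.23072621]
((0.13063483794616104, 0.27691862604545747), 0.40465337046916616)
w1 lid [ 528.6 -394. ]
w1 stoptip [ 429.7 -381.2]
w1 stopball [ 434.5 -382.1]
w1 h [ 573.2 -186.3]
w1 h [ 569. -292.]
w1 h [ 418.1 -180. ]
w1 h [ 413.7 -285.8]
w2 lid [ 533.3 -391.2]
w2 stoptip [ 434.6 -378.6]
w2 stopball [ 439.6 -379.5]
w2 h [ 577.8 -183.1]
w2 h [ 573.8 -289. ]
w2 h [ 422.8 -177.4]
w2 h [ 418.6 -283.2]
```

View pics/w2.png

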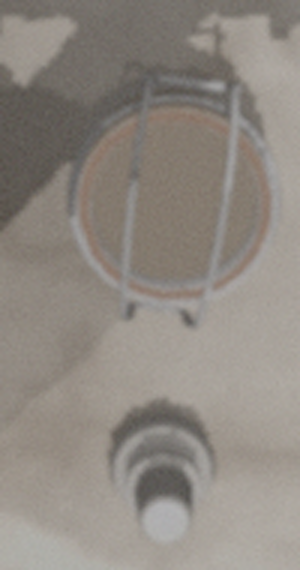

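The wrist pose readings are noisy. The lid circle centre is at crop (172,198), which is (327.3,216) in the full picture. I'll average the calibration over several readings.

```bash
cat >> h.py <<'E'
def avgshot(f,n=6,**k):
    C=[];T=[]
    for i in range(n):
        C.append(cal('wrist'));T.append(manip.sense()['tcp_pos']); im=manip.snapshot('wrist')
    from scipy.spatial.transform import Rotation as Ro
    R=Ro.from_rotvec([c[1].ravel() for c in C]); cen=np.array([-(Ro.from_rotvec(c[1].ravel()).as_matrix().T@c[2].ravel()) for c in C])
    Rm=R.mean(); t=-Rm.as_matrix()@cen.mean(0)
    shot('wrist',f,**k); np.savez('pics/'+f+'.npz',K=C[0][0],r=Rm.as_rotvec(),t=t)
    print('tcp',np.round(np.mean(T,0)*1000,1),'std',np.round(cen.std(0)*1000,1),'yaw',np.degrees(np.arctan2(*(Ro.from_quat(manip.sense()['tool_rot']).as_matrix()[[1,0],0]))))
E
python3 - <<'E'
from h import *
avgshot('w3')
for n,u,z in(('lid',(327.3,216),.066),('stoptip',(319.5,313),.052),('stopball',(319.5,295),.015),('h',(96.8,172),.006),('h',(208.8,164.8),.006),('h',(128,322.4),.006),('h',(228.8,316.8),.006)): print(n,np.round(ray('w3',u,z)*1000,1)[:2])
E
```

```text
tcp [ 515.5 -386.   230.8] std [1.2 1.1 0.1] yaw -5.8756617761151615
lid [ 520.9 -397.3]
stoptip [ 429.7 -382.4]
stopball [ 431.6 -383.1]
h [ 572.2 -186.8]
h [ 568.3 -292.5]
h [ 417.1 -180.9]
h [ 413.  -286.7]
```

```bash
python3 - <<'E'
from h import *
for f,(x0,y0,x1,y1),r in(('w3',(270,150,390,260),(28,38)),('top1',(450,220,510,275),(9,14))):
    g=cv2.cvtColor(cv2.imread(f'pics/{f}_full.png'),cv2.COLOR_BGR2GRAY)[y0:y1,x0:x1]
    g=cv2.resize(g,None,fx=4,fy=4,interpolation=cv2.INTER_CUBIC)
    c=cv2.HoughCircles(cv2.GaussianBlur(g,(7,7),2),cv2.HOUGH_GRADIENT_ALT,1.5,20,param1=100,param2=.6,minRadius=r[0]*4,maxRadius=r[1]*4)
    if c is None: print(f,'none');continue
    for k in c[0][:3]:
        u=(x0+(k[0]-1.5)/4,y0+(k[1]-1.5)/4);print(f,u,k[2]/4,ray(f,u,.066)*1000)
# color: red/blue & handle for reference
E
```

```text
w3 none
top1 (np.float32(481.5), np.float32(250.0)) 11.621459 [ 521.57917621 -388.37902935   66.        ]
```

```bash
python3 -m handwheel '[[4,-6,-20,0,0,0,1],[0,0,-20,0,0,0,1],[0,0,-20,0,0,0,1],[0,0,-20,0,0,0,1],[0,0,-20,0,0,0,1],[0,0,-20,0,0,0,1],[0,0,0,0,0,0,1],[0,0,0,0,0,0,1],[0,0,0,0,0,0,1],[0,0,0,0,0,0,1]]'
python3 - <<'E'
from h import *
avgshot('w4',crop=(140,150,500,450),scale=2)
E
```

```text
t: 3.05
tcp_pos: [0.5197, -0.3931, 0.1122]
tool_rot: [0.999, -0.051, 0.001, 0.001]
force: [-0.0, -0.6, -0.2]
finger_gap: 0.998
gripper_force: 0.0
tcp [ 519.5 -392.9  111.9] std [0.1 0.1 0.2] yaw -5.788102772813234
```

View pics/w4.png

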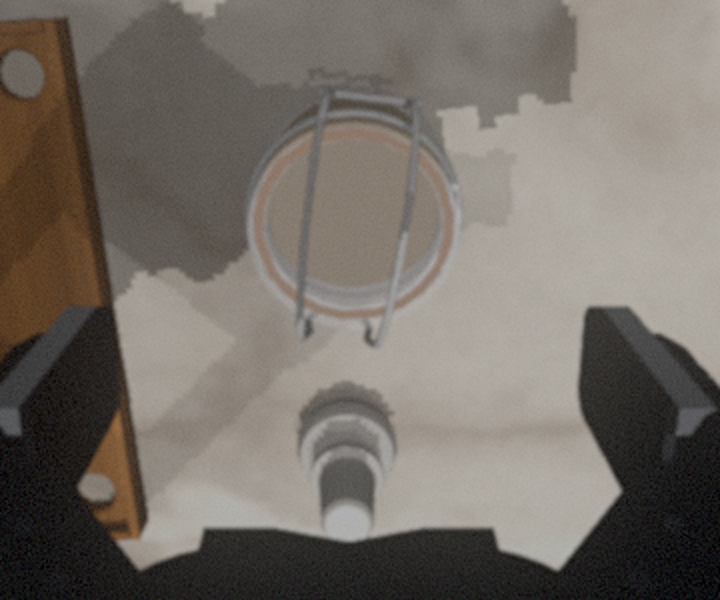

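The lid centre is at crop (355,217) and the finger midline at column 349, so it is centred to about 1.5 mm.

```bash
python3 - <<'E'
from h import *
for n,u,z in(('lid',(317.5,258.5),.066),('stoptip',(140+348/2,150+520/2),.052),('stopball',(140+347/2,150+440/2),.018),('hole',(140+22/2,150+73/2),.006),('hole',(140+97/2,150+488/2),.006)): print(n,np.round(ray('w4',u,z)*1000,1)[:2])
E
```

```text
lid [ 527.3 -395.4]
stoptip [ 426.1 -383.3]
stopball [ 431.7 -383.6]
hole [ 567.4 -292.8]
hole [ 413.1 -288.1]
```

```bash
python3 -m handwheel '[[4,-2,-15,0,0,0,1],[0,0,-15,0,0,0,1],[0,0,-15,0,0,0,1],[0,0,-15,0,0,0,1],[0,0,-15,0,0,0,1],[0,0,-15,0,0,0,1],[0,0,0,0,0,0,1],[0,0,0,0,0,0,0.5],[0,0,0,0,0,0,0.5],[0,0,0,0,0,0,0.5]]' 40
python3 -m handwheel '[[0,0,0,0,0,0,0.5],[0,0,0,0,0,0,0.5],[0,0,5,0,0,0,0.5],[0,0,20,0,0,0,0.5],[0,0,20,0,0,0,0.5],[0,0,20,0,0,0,0.5],[0,0,20,0,0,0,0.5],[0,0,20,0,0,0,0.5],[0,0,20,0,0,0,0.5],[0,0,5,0,0,0,0.5]]'
```

```text
t: 4.65
tcp_pos: [0.524, -0.3953, 0.0223]
tool_rot: [0.999, -0.051, 0.001, 0.001]
force: [-0.0, -0.5, 2.9]
finger_gap: 0.706
gripper_force: 43.9
t: 5.9
tcp_pos: [0.5241, -0.3955, 0.1539]
tool_rot: [0.999, -0.05, 0.001, 0.001]
force: [0.2, -0.2, -1.8]
finger_gap: 0.707
gripper_force: 44.1
```

```bash
python3 -m handwheel '[[1,34,5,0,0,0,0.5],[1,34,5,0,0,0,0.5],[1,34,0,0,0,0,0.5],[1,34,0,0,0,0,0.5],[1,34,0,0,0,0,0.5],[1,34,0,0,0,0,0.5],[1,34,0,0,0,0,0.5],[1,34,0,0,0,0,0.5],[1,34,0,0,0,0,0.5],[0,32,0,0,0,0,0.5]]'
python3 -m handwheel '[[0,0,0,0,0,0,0.5],[0,0,0,0,0,0,0.5],[0,0,0,0,0,0,0.5],[0,0,0,0,0,0,0.5],[0,0,0,0,0,0,0.5],[0,0,0,0,0,0,0.5],[0,0,0,0,0,0,0.5],[0,0,0,0,0,0,0.5],[0,0,0,0,0,0,0.5],[0,0,0,0,0,0,0.5]]'
python3 - <<'E'
from h import *
avgshot('w5',scale=1.25)
P=[(566.6,-5.3),(557.1,-111.4),(410.4,10.8),(401.2,-95.7)]
for p in P: print(proj('w5',(p[0]/1000,p[1]/1000,.086))*1.25)
E
```

```text
t: 7.15
tcp_pos: [0.532, -0.0554, 0.1612]
tool_rot: [0.999, -0.05, -0.0, -0.0]
force: [0.9, -0.6, -1.4]
finger_gap: 0.706
gripper_force: 44.1
t: 8.4
tcp_pos: [0.5323, -0.0566, 0.1613]
tool_rot: [0.999, -0.05, -0.0, -0.0]
force: [-0.2, -0.4, -2.7]
finger_gap: 0.705
gripper_force: 44.2
tcp [532.3 -56.6 161.3] std [0. 0. 0.] yaw -5.79095215559771
[[273.02894118 259.91283926]]
[[506.81921926 257.18492404]]
[[291.42286518 546.72408964]]
[[488.91412511 544.19712712]]
```

View pics/w5.png

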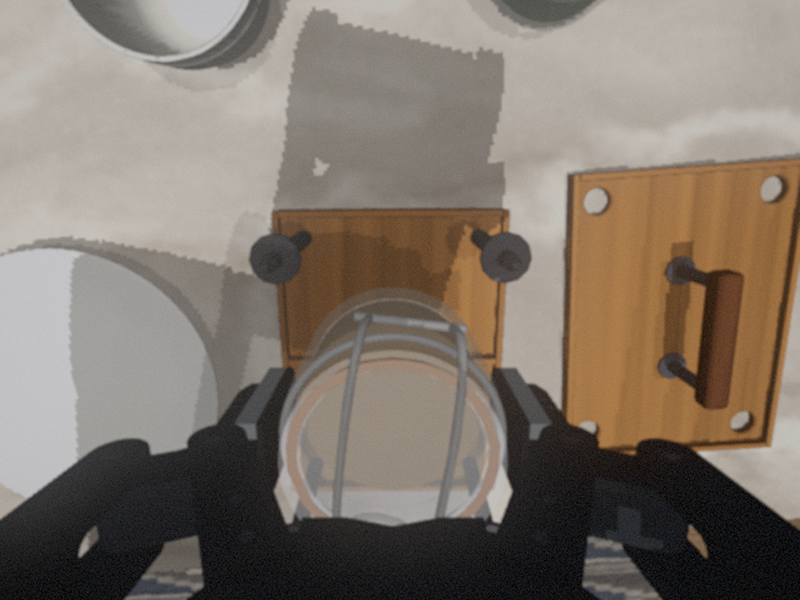

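The far discs are at (276,258) and (504,257), matching the predictions within 3 px. The stand estimate is good and square with the tool, so I'll lower the jar.

```bash
python3 -m handwheel '[[-3,1,-15,0,0,0,0.5],[0,0,-15,0,0,0,0.5],[0,0,-15,0,0,0,0.5],[0,0,-15,0,0,0,0.5],[0,0,-15,0,0,0,0.5],[0,0,-15,0,0,0,0.5],[0,0,-15,0,0,0,0.5],[0,0,-12,0,0,0,0.5],[0,0,-8,0,0,0,0.5],[0,0,-3,0,0,0,0.5]]'
python3 -m handwheel '[[0,0,0,0,0,0,0.5],[0,0,0,0,0,0,0.5],[0,0,0,0,0,0,0.8],[0,0,0,0,0,0,0.85],[0,0,0,0,0,0,0.85],[0,0,0,0,0,0,0.85],[0,0,10,0,0,0,0.85],[0,0,20,0,0,0,0.85],[0,0,20,0,0,0,0.85],[0,0,20,0,0,0,0.85]]'
```

```text
t: 10.0
tcp_pos: [0.5292, -0.0556, 0.0328]
tool_rot: [0.999, -0.051, -0.0, -0.0]
force: [-0.4, -0.1, -1.4]
finger_gap: 0.701
gripper_force: 44.2
t: 11.25
tcp_pos: [0.5293, -0.0557, 0.1045]
tool_rot: [0.999, -0.05, 0.0, 0.0]
force: [0.1, 0.5, -0.3]
finger_gap: 0.853
gripper_force: 0.0
```

```bash
python3 -m handwheel '[[0,0,30,0,0,0,0.85],[0,0,30,0,0,0,1],[-2,37,20,0,0,0,1],[-2,42,0,0,0,0,1],[-2,42,0,0,0,0,1],[-2,42,0,0,0,0,1],[-2,42,0,0,0,0,1],[-2,42,0,0,0,0,1],[-2,42,0,0,0,0,1],[-2,42,0,0,0,0,1]]'
python3 -m handwheel '[[-2,42,0,0,0,0,1],[-2,0,-20,0,0,0,1],[0,0,-20,0,0,0,1],[0,0,-20,0,0,0,1],[0,0,-14,0,0,0,1],[0,0,0,0,0,0,1],[0,0,0,0,0,0,1],[0,0,0,0,0,0,1],[0,0,0,0,0,0,1],[0,0,0,0,0,0,1]]'
python3 - <<'E'
from h import *
avgshot('w6',n=3,crop=(140,150,500,450),scale=2)
h=cv2.cvtColor(cv2.imread('pics/w6_full.png'),cv2.COLOR_BGR2HSV)
m=((h[...,0]<8)|(h[...,0]>172))&(h[...,1]>140)&(h[...,2]>50)
n,l,st,c=cv2.connectedComponentsWithStats(m.astype(np.uint8))
k=1+st[1:,4].argmax();print(st[k],c[k],ray('w6',c[k],.062)*1000)
h=cv2.cvtColor(cv2.imread('pics/top1_full.png'),cv2.COLOR_BGR2HSV)
for nm,lo,hi,z in(('y',20,35,.029),):
    m=(h[...,0]>lo)&(h[...,0]<hi)&(h[...,1]>150)
    n,l,st,c=cv2.connectedComponentsWithStats(m.astype(np.uint8));k=1+st[1:,4].argmax()
    ys,xs=np.where(l==k);e,v=np.linalg.eigh(np.cov(xs,ys));a=ray('top1',c[k],z);b=ray('top1',c[k]+10*v[:,1],z)
    print('lemon',st[k],a*1000,np.degrees(np.arctan2(*(b-a)[[1,0]])),e)
E
```

```text
t: 12.5
tcp_pos: [0.513, 0.2767, 0.184]
tool_rot: [0.999, -0.05, 0.0, -0.0]
force: [0.7, 0.3, 0.3]
finger_gap: 1.0
gripper_force: 0.0
t: 13.75
tcp_pos: [0.5095, 0.3174, 0.1097]
tool_rot: [0.999, -0.051, 0.0, -0.0]
force: [-0.1, 0.3, 0.1]
finger_gap: 0.997
gripper_force: 0.0
tcp [509.4 317.4 109.6] std [0.  0.  0.1] yaw -5.789722873537196
[ 250  219  108  107 7856] [305.50190937 274.75598269] [508.47623022 322.01349071  62.        ]
lemon [189 283  22  30 388] [397.45114278 326.99427924  29.        ] -167.1364276476577 [25.94463361 65.96446759]
```

View pics/w6.png

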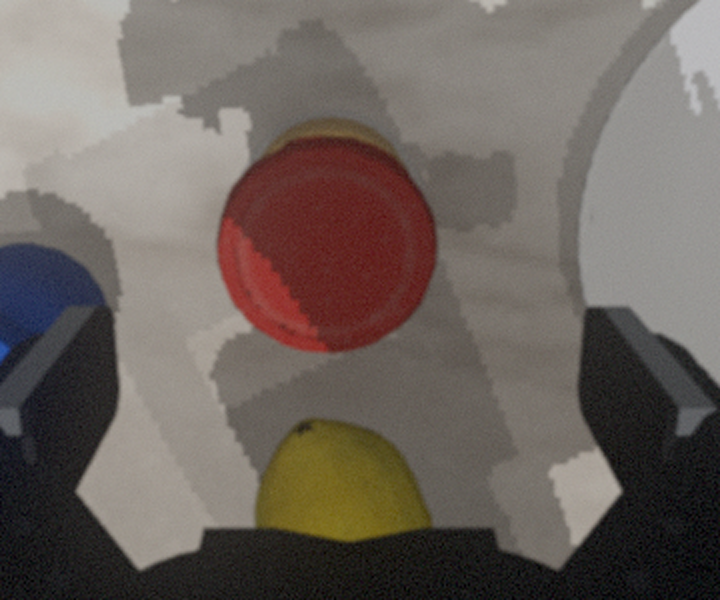

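The red lid is centred at full (305.5,274.8), and the midline is 314.5, so I shift +4 mm in y. The blue jar at left stays clear. I'll grasp the honey jar.

```bash
python3 -m handwheel '[[0,4,-10,0,0,0,0.92],[0,0,-15,0,0,0,0.92],[0,0,-15,0,0,0,0.92],[0,0,-15,0,0,0,0.92],[0,0,-15,0,0,0,0.92],[0,0,-15,0,0,0,0.92],[0,0,0,0,0,0,0.92],[0,0,0,0,0,0,0.5],[0,0,0,0,0,0,0.5],[0,0,0,0,0,0,0.5]]' 40
python3 -m handwheel '[[0,0,0,0,0,0,0.5],[0,0,0,0,0,0,0.5],[0,0,5,0,0,0,0.5],[0,0,20,0,0,0,0.5],[0,0,25,0,0,0,0.5],[0,0,25,0,0,0,0.5],[0,0,25,0,0,0,0.5],[0,0,25,0,0,0,0.5],[0,0,10,0,0,0,0.5],[0,0,0,0,0,0,0.5]]'
```

```text
t: 15.2
tcp_pos: [0.5098, 0.3216, 0.025]
tool_rot: [0.999, -0.05, 0.001, -0.0]
force: [0.4, 0.8, 0.1]
finger_gap: 0.655
gripper_force: 42.5
t: 16.45
tcp_pos: [0.5093, 0.3213, 0.1595]
tool_rot: [0.999, -0.051, 0.0, -0.0]
force: [0.6, -1.3, -1.9]
finger_gap: 0.656
gripper_force: 42.8
```

```bash
python3 -m handwheel '[[-7,-38,3,0,0,0,0.5],[-7,-38,3,0,0,0,0.5],[-7,-38,3,0,0,0,0.5],[-7,-38,0,0,0,0,0.5],[-7,-38,0,0,0,0,0.5],[-7,-38,0,0,0,0,0.5],[-7,-38,0,0,0,0,0.5],[-7,-38,0,0,0,0,0.5],[-7,-38,0,0,0,0,0.5],[-6,-25,0,0,0,0,0.5]]'
python3 -m handwheel '[[0,0,0,0,0,0,0.5],[0,0,0,0,0,0,0.5],[0,0,0,0,0,0,0.5],[0,0,0,0,0,0,0.5],[0,0,0,0,0,0,0.5],[0,0,0,0,0,0,0.5],[0,0,0,0,0,0,0.5],[0,0,0,0,0,0,0.5],[0,0,0,0,0,0,0.5],[0,0,0,0,0,0,0.5]]'
```

```text
t: 17.7
tcp_pos: [0.4393, -0.047, 0.1673]
tool_rot: [0.999, -0.051, -0.001, -0.0]
force: [-0.1, 0.1, -0.9]
finger_gap: 0.655
gripper_force: 42.9
t: 18.95
tcp_pos: [0.4403, -0.0457, 0.1683]
tool_rot: [0.999, -0.051, 0.0, 0.0]
force: [0.2, 0.1, -0.1]
finger_gap: 0.658
gripper_force: 43.0
```

```bash
python3 -m handwheel '[[0,0,-15,0,0,0,0.5],[0,0,-15,0,0,0,0.5],[0,0,-15,0,0,0,0.5],[0,0,-15,0,0,0,0.5],[0,0,-15,0,0,0,0.5],[0,0,-15,0,0,0,0.5],[0,0,-15,0,0,0,0.5],[0,0,-15,0,0,0,0.5],[0,0,-9,0,0,0,0.5],[0,0,-4,0,0,0,0.5]]'
python3 -m handwheel '[[0,0,0,0,0,0,0.5],[0,0,0,0,0,0,0.5],[0,0,0,0,0,0,0.75],[0,0,0,0,0,0,0.82],[0,0,0,0,0,0,0.82],[0,0,0,0,0,0,0.82],[0,0,10,0,0,0,0.82],[0,0,20,0,0,0,0.82],[0,0,20,0,0,0,0.82],[0,0,20,0,0,0,0.82]]'
python3 -m handwheel '[[0,0,40,0,0,0,0.85],[0,0,40,0,0,0,1],[3,-30,0,0,0,0,1],[8,-35,0,0,0,0.7,1],[8,-35,0,0,0,0.7,1],[8,-35,0,0,0,0.7,1],[8,-35,0,0,0,0.6,1],[8,-21,0,0,0,0.6,1],[7,0,0,0,0,0.7,1],[0,0,0,0,0,0,1]]'
python3 -m handwheel '[[0,0,-10,0,0,0,0.6],[0,0,-20,0,0,0,0.6],[0,0,-20,0,0,0,0.6],[0,0,0,0,0,0,0.6],[0,0,0,0,0,0,0.6],[0,0,0,0,0,0,0.6],[0,0,0,0,0,0,0.6],[0,0,0,0,0,0,0.6],[0,0,0,0,0,0,0.6],[0,0,0,0,0,0,0.6]]'
python3 - <<'E'
from h import *
avgshot('w7',n=3,scale=1.25)
E
```

```text
t: 20.2
tcp_pos: [0.4404, -0.0457, 0.0349]
tool_rot: [0.999, -0.051, -0.0, -0.0]
force: [0.5, -0.6, -0.6]
finger_gap: 0.659
gripper_force: 43.0
t: 21.45
tcp_pos: [0.4402, -0.0456, 0.1065]
tool_rot: [0.999, -0.051, 0.0, 0.0]
force: [-0.1, -0.6, 0.5]
finger_gap: 0.821
gripper_force: 0.0
t: 22.7
tcp_pos: [0.4902, -0.2356, 0.1854]
tool_rot: [1.0, -0.015, -0.0, -0.0]
force: [-0.2, 0.8, -0.1]
finger_gap: 0.997
gripper_force: 0.0
t: 23.95
tcp_pos: [0.4903, -0.2367, 0.1353]
tool_rot: [1.0, -0.016, -0.0, -0.0]
force: [-0.4, -0.6, -0.1]
finger_gap: 0.598
gripper_force: 0.0
tcp [ 490.3 -236.7  135.3] std [0. 0. 0.] yaw -1.792117824845247
```

View pics/w7.png

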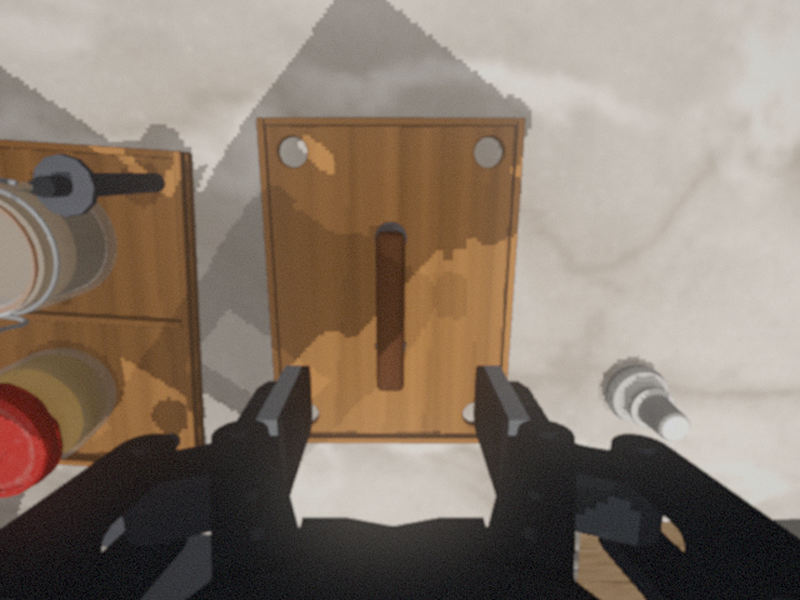

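The jars stand in their bays. The handle bar is at column 391, rows 233–390, parallel to the tool, with the finger midline at 392.

```bash
python3 - <<'E'
from h import *
for n,u,z in(('bar',(391,233),.055),('bar',(391,390),.055),('hole',(293,151),.006),('hole',(488,151),.006),('stip',(674,427),.052),('sball',(636,385),.018),('disc',(63,185),.086)): print(n,np.round(ray('w7',(u[0]/1.25,u[1]/1.25),z)*1000,1)[:2])
E
```

```text
bar [ 530.9 -237.2]
bar [ 452.3 -234.7]
hole [ 570.5 -185.8]
hole [ 567.2 -290.4]
stip [ 425.3 -381.3]
sball [ 433.5 -377.3]
disc [ 556.9 -111.7]
```

```bash
python3 -m handwheel '[[1.3,0.6,-17,0,0,0,0.6],[0,0,-15,0,0,0,0.6],[0,0,-15,0,0,0,0.6],[0,0,-15,0,0,0,0.6],[0,0,-15,0,0,0,0.6],[0,0,-15,0,0,0,0.6],[0,0,-15,0,0,0,0.6],[0,0,0,0,0,0,0.1],[0,0,0,0,0,0,0],[0,0,0,0,0,0,0]]' 60
python3 -m handwheel '[[0,0,0,0,0,0,0],[0,0,0,0,0,0,0],[0,0,0,0,0,0,0],[0,0,0,0,0,0,0],[0,0,5,0,0,0,0],[0,0,10,0,0,0,0],[0,0,20,0,0,0,0],[0,0,0,0,0,0,0],[0,0,0,0,0,0,0],[0,0,0,0,0,0,0]]'
```

```text
t: 25.4
tcp_pos: [0.4918, -0.2363, 0.0287]
tool_rot: [1.0, -0.016, 0.0, 0.0]
force: [0.2, -0.3, -3.4]
finger_gap: 0.146
gripper_force: 59.4
t: 26.65
tcp_pos: [0.4911, -0.2357, 0.0627]
tool_rot: [1.0, -0.016, -0.001, -0.0]
force: [0.1, 0.0, -3.5]
finger_gap: 0.15
gripper_force: 59.4
```

```bash
python3 -m handwheel '[[0,0,28,0,0,0,0],[0,0,28,0,0,0,0],[0,0,28,0,0,0,0],[0,0,28,0,0,0,0],[-1,31,0,0,0,-0.6,0],[-1,31,0,0,0,-0.6,0],[-1,31,0,0,0,-0.6,0],[-1,31,0,0,0,-0.6,0],[-1,31,0,0,0,-0.7,0],[-1,30,0,0,0,-0.7,0]]'
python3 -m handwheel '[[0,0,-5,0,0,0,0],[0,0,-5,0,0,0,0],[0,0,-5,0,0,0,0],[0,0,-5,0,0,0,0],[0,0,0,0,0,0,0],[0,0,0,0,0,0,0],[0,0,0,0,0,0,0],[0,0,0,0,0,0,0],[0,0,0,0,0,0,0],[0,0,0,0,0,0,0]]'
python3 - <<'E'
from h import *
avgshot('w8',n=3,scale=1.25)
P=[(566.6,-5.3),(557.1,-111.4)]
for p in P: print(proj('w8',(p[0]/1000,p[1]/1000,.104))*1.25)
E
```

```text
t: 27.9
tcp_pos: [0.4849, -0.0499, 0.1747]
tool_rot: [0.999, -0.049, -0.001, -0.0]
force: [0.9, 0.4, -3.2]
finger_gap: 0.15
gripper_force: 59.4
t: 29.15
tcp_pos: [0.4857, -0.051, 0.1554]
tool_rot: [0.999, -0.049, 0.0, 0.0]
force: [0.9, -0.4, -3.0]
finger_gap: 0.149
gripper_force: 59.4
tcp [485.6 -51.  155.4] std [0. 0. 0.] yaw -5.587545144619113
[[253.01487141 148.65193607]]
[[531.81597793 146.26665482]]
```

View pics/w8.png

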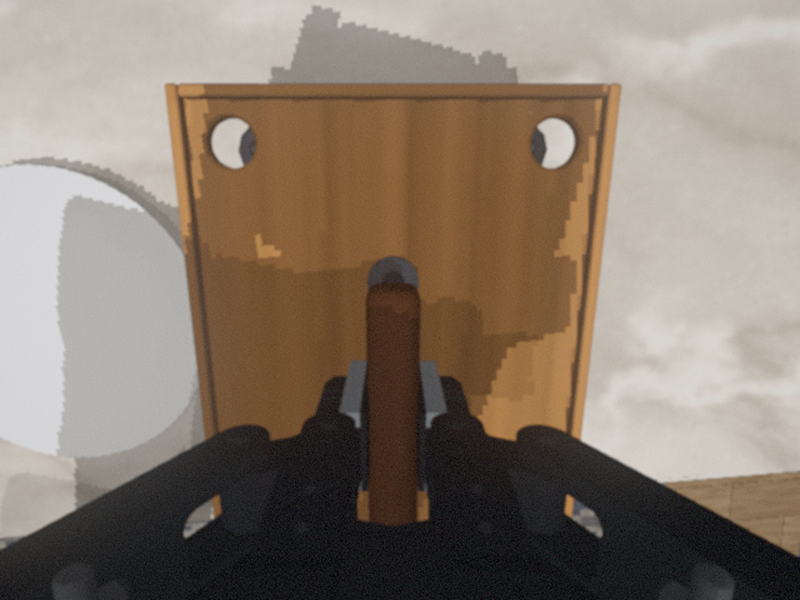

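```bash
python3 - <<'E'
from h import *
for u in((232,143),(554,143)): print(np.round(ray('w8',(u[0]/1.25,u[1]/1.25),.133)*1000,1)[:2])
E
```

```text
[566.9  -6.6]
[ 556.7 -110.5]
```

Holes and posts agree within about 1 mm, so I'll lower the tier.

```bash
python3 -m handwheel '[[0,0,-5,0,0,0,0],[0,0,-5,0,0,0,0],[0,0,-5,0,0,0,0],[0,0,-5,0,0,0,0],[0,0,-4,0,0,0,0],[0,0,-4,0,0,0,0],[0,0,-4,0,0,0,0],[0,0,-4,0,0,0,0],[0,0,-3,0,0,0,0],[0,0,0,0,0,0,0]]'
```

```text
t: 30.6
tcp_pos: [0.4855, -0.051, 0.1161]
tool_rot: [0.999, -0.049, -0.0, -0.0]
force: [0.1, 0.7, -2.5]
finger_gap: 0.149
gripper_force: 59.4
```

```bash
python3 -m handwheel '[[0,0,-1,0,0,0,0],[0,0,-0.7,0,0,0,0],[0,0,0,0,0,0,0],[0,0,0,0,0,0,0],[0,0,0,0,0,0,0],[0,0,0,0,0,0,0],[0,0,0,0,0,0,0],[0,0,0,0,0,0,0],[0,0,0,0,0,0,0],[0,0,0,0,0,0,0]]'
```

```text
t: 31.85
tcp_pos: [0.4856, -0.0511, 0.1146]
tool_rot: [0.999, -0.049, -0.0, -0.0]
force: [-0.2, 0.6, -3.6]
finger_gap: 0.149
gripper_force: 59.4
```

```bash
python3 -m handwheel '[[0,0,-0.5,0,0,0,0],[0,0,-0.5,0,0,0,0],[0,0,0,0,0,0,0],[0,0,0,0,0,0,0],[0,0,0,0,0,0,0],[0,0,0,0,0,0,0],[0,0,0,0,0,0,0],[0,0,0,0,0,0,0],[0,0,0,0,0,0,0],[0,0,0,0,0,0,0]]'
```

```text
t: 33.1
tcp_pos: [0.4856, -0.0511, 0.1145]
tool_rot: [0.999, -0.049, 0.0, 0.0]
force: [-1.2, 0.4, 7.2]
finger_gap: 0.156
gripper_force: 60.8
```

The tier is seated: 7 N contact at TCP z 114.5, exactly 86 mm above the pick height. I'll release it and go to the stopper.

```bash
python3 -m handwheel '[[0,0,0.5,0,0,0,0.1],[0,0,0,0,0,0,0.4],[0,0,0,0,0,0,0.5],[0,0,0,0,0,0,0.5],[0,0,0,0,0,0,0.5],[0,0,10,0,0,0,0.5],[0,0,20,0,0,0,0.5],[0,0,25,0,0,0,0.5],[0,0,25,0,0,0,0.5],[0,0,5,0,0,0,0.5]]' 40
python3 -m handwheel '[[-6,-33,0,0,0,0,0.6],[-6,-33,0,0,0,0,0.6],[-6,-33,0,0,0,0,0.6],[-6,-33,0,0,0,0,0.6],[-6,-33,0,0,0,0,0.6],[-6,-33,0,0,0,0,0.6],[-6,-33,0,0,0,0,0.6],[-6,-33,0,0,0,0,0.6],[-6,-33,0,0,0,0,0.6],[-4,-33,0,0,0,0,0.6]]'
python3 -m handwheel '[[0,0,-20,0,0,0,0.6],[0,0,-20,0,0,0,0.6],[0,0,-20,0,0,0,0.6],[0,0,-15,0,0,0,0.6],[0,0,-15,0,0,0,0.6],[0,0,0,0,0,0,0.6],[0,0,0,0,0,0,0.6],[0,0,0,0,0,0,0.6],[0,0,0,0,0,0,0.6],[0,0,0,0,0,0,0.6]]'
python3 - <<'E'
from h import *
avgshot('w9',n=3,crop=(120,0,520,460),scale=1.3)
for p in((.427,-.381,.052),(.427,-.381,0)): print((proj('w9',p)-[120,0])*1.3)
E
```

```text
t: 34.35
tcp_pos: [0.4867, -0.0514, 0.2011]
tool_rot: [0.999, -0.049, 0.002, 0.001]
force: [-0.7, 0.4, -0.2]
finger_gap: 0.501
gripper_force: 0.0
t: 35.6
tcp_pos: [0.4269, -0.3817, 0.1983]
tool_rot: [0.999, -0.049, -0.001, -0.001]
force: [0.0, 0.5, 0.5]
finger_gap: 0.597
gripper_force: 0.0
t: 36.85
tcp_pos: [0.4277, -0.3812, 0.1095]
tool_rot: [0.999, -0.049, 0.0, 0.0]
force: [-0.8, 0.1, 0.5]
finger_gap: 0.599
gripper_force: 0.0
tcp [ 427.7 -381.2  109.4] std [0.  0.  0.1] yaw -5.589605502319032
[[252.11644169 347.64881594]]
[[252.02227569 315.41777111]]
```

View pics/w9.png

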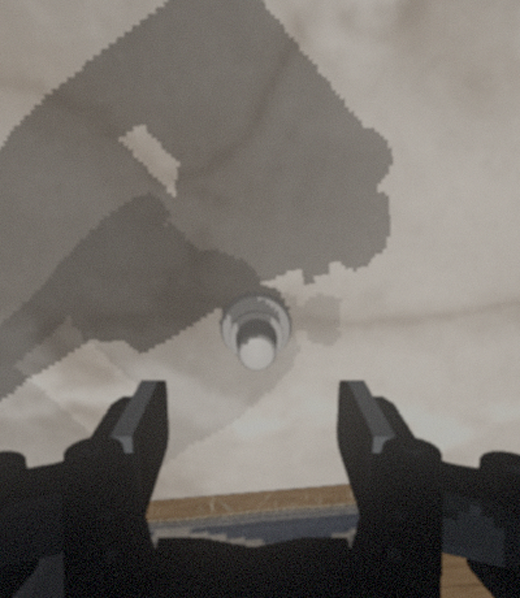

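The stopper tip is at (258,350) and the finger midline at 253, so I shift −2 mm in y.

```bash
python3 -m handwheel '[[-0.5,-2,-15,0,0,0,0.6],[0,0,-15,0,0,0,0.6],[0,0,-15,0,0,0,0.6],[0,0,-15,0,0,0,0.6],[0,0,-15,0,0,0,0.6],[0,0,-12,0,0,0,0.6],[0,0,0,0,0,0,0.6],[0,0,0,0,0,0,0.2],[0,0,0,0,0,0,0.1],[0,0,0,0,0,0,0.1]]' 25
python3 -m handwheel '[[0,0,0,0,0,0,0.1],[0,0,0,0,0,0,0.1],[0,0,0,0,0,0,0.1],[0,0,5,0,0,0,0.1],[0,0,20,0,0,0,0.1],[0,0,25,0,0,0,0.1],[0,0,25,0,0,0,0.1],[0,0,25,0,0,0,0.1],[0,0,25,0,0,0,0.1],[0,0,25,0,0,0,0.1]]'
python3 - <<'E'
from h import *
avgshot('w10',n=2,crop=(160,120,480,440),scale=1.8)
E
```

```text
t: 38.3
tcp_pos: [0.4274, -0.3833, 0.0228]
tool_rot: [0.999, -0.049, 0.0, 0.0]
force: [0.5, 0.1, 2.9]
finger_gap: 0.249
gripper_force: 24.6
t: 39.55
tcp_pos: [0.4267, -0.3828, 0.1726]
tool_rot: [0.999, -0.049, -0.0, -0.0]
force: [-0.1, 0.1, 0.3]
finger_gap: 0.254
gripper_force: 24.6
tcp [ 427.4 -383.7  174.3] std [0.4 0.5 1.8] yaw -5.59050614420496
```

View pics/w10.png

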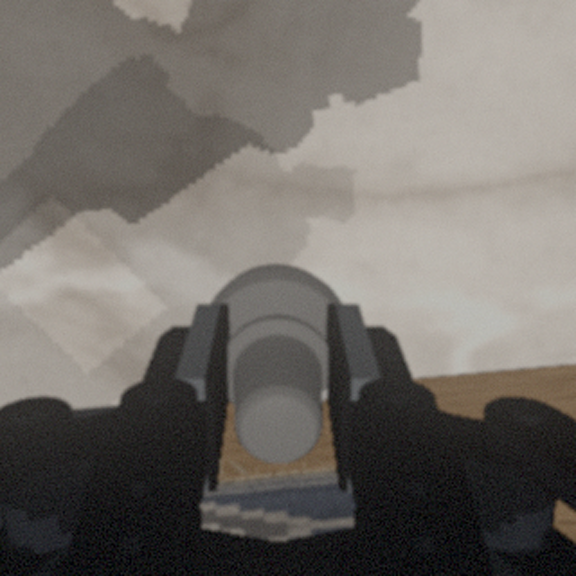

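The stopper is held upright between the pads at (277,400). I'll carry it to the near end of the upper tier, at own x = −65.

```bash
python3 -m handwheel '[[-1,30,10,0,0,0,0.1],[-1,34,10,0,0,0,0.1],[-1,35,5,0,0,0,0.1],[-1,35,0,0,0,0,0.1],[-1,35,0,0,0,0,0.1],[-1,35,0,0,0,0,0.1],[-1,35,0,0,0,0,0.1],[0,35,0,0,0,0,0.1],[0,35,0,0,0,0,0.1],[0,30,0,0,0,0,0.1]]'
python3 -m handwheel '[[0,0,-15,0,0,0,0.1],[0,0,-15,0,0,0,0.1],[0,0,-15,0,0,0,0.1],[0,0,-10,0,0,0,0.1],[0,0,0,0,0,0,0.1],[0,0,0,0,0,0,0.1],[0,0,0,0,0,0,0.1],[0,0,0,0,0,0,0.1],[0,0,0,0,0,0,0.1],[0,0,0,0,0,0,0.1]]'
```

```text
t: 40.95
tcp_pos: [0.4189, -0.0425, 0.1958]
tool_rot: [0.999, -0.049, -0.001, -0.0]
force: [0.2, -0.5, -1.6]
finger_gap: 0.251
gripper_force: 24.6
t: 42.2
tcp_pos: [0.4202, -0.0441, 0.1422]
tool_rot: [0.999, -0.049, 0.0, 0.0]
force: [-1.7, -0.4, -1.1]
finger_gap: 0.246
gripper_force: 24.7
```

```bash
python3 -m handwheel '[[0,0,-8,0,0,0,0.1],[0,0,-8,0,0,0,0.1],[0,0,-6,0,0,0,0.1],[0,0,-3,0,0,0,0.1],[0,0,-1.5,0,0,0,0.1],[0,0,0,0,0,0,0.1],[0,0,0,0,0,0,0.1],[0,0,0,0,0,0,0.1],[0,0,0,0,0,0,0.1],[0,0,0,0,0,0,0.1]]'
```

```text
t: 43.45
tcp_pos: [0.4202, -0.0441, 0.1157]
tool_rot: [0.999, -0.049, 0.0, 0.0]
force: [0.5, -0.8, -1.1]
finger_gap: 0.255
gripper_force: 24.7
```

```bash
python3 -m handwheel '[[0,0,-0.6,0,0,0,0.1],[0,0,-0.6,0,0,0,0.1],[0,0,0,0,0,0,0.1],[0,0,0,0,0,0,0.1],[0,0,0,0,0,0,0.1],[0,0,0,0,0,0,0.1],[0,0,0,0,0,0,0.1],[0,0,0,0,0,0,0.1],[0,0,0,0,0,0,0.1],[0,0,0,0,0,0,0.1]]'
```

```text
t: 44.7
tcp_pos: [0.4202, -0.0441, 0.1146]
tool_rot: [0.999, -0.049, 0.0, 0.0]
force: [-0.5, 2.3, 5.1]
finger_gap: 0.253
gripper_force: 25.1
```

```bash
python3 -m handwheel '[[0,0,0,0,0,0,0.25],[0,0,0,0,0,0,0.35],[0,0,0,0,0,0,0.5],[0,0,0,0,0,0,0.5],[0,0,0,0,0,0,0.5],[0,0,8,0,0,0,0.5],[0,0,15,0,0,0,0.5],[0,0,20,0,0,0,0.5],[0,0,25,0,0,0,0.5],[0,0,15,0,0,0,0.5]]'
python3 -m handwheel '[[-2,37,0,0,0,1.9,1],[-2,37,0,0,0,1.9,1],[-2,37,0,0,0,1.9,1],[-2,37,0,0,0,1.9,1],[-2,37,0,0,0,1.9,1],[-2,37,0,0,0,1.9,1],[-2,37,0,0,0,1.9,1],[-2,37,0,0,0,1.9,1],[-2,37,0,0,0,1.8,1],[-2,38,0,0,0,1.8,1]]'
python3 -m handwheel '[[0,0,-20,0,0,0,1],[0,0,-20,0,0,0,1],[0,0,-20,0,0,0,1],[0,0,-10,0,0,0,1],[0,0,0,0,0,0,1],[0,0,0,0,0,0,1],[0,0,0,0,0,0,1],[0,0,0,0,0,0,1],[0,0,0,0,0,0,1],[0,0,0,0,0,0,1]]'
python3 - <<'E'
from h import *
avgshot('w11',n=3,crop=(120,0,520,460),scale=1.3)
h=cv2.cvtColor(cv2.imread('pics/w11_full.png'),cv2.COLOR_BGR2HSV)
m=(h[...,0]>20)&(h[...,0]<35)&(h[...,1]>150)
n,l,st,c=cv2.connectedComponentsWithStats(m.astype(np.uint8));k=1+st[1:,4].argmax()
ys,xs=np.where(l==k);e,v=np.linalg.eigh(np.cov(xs,ys));a=ray('w11',c[k],.029);b=ray('w11',c[k]+10*v[:,1],.029)
print('lemon',st[k],c[k],a*1000,np.degrees(np.arctan2(*(b-a)[[1,0]])),e)
E
```

```text
t: 45.95
tcp_pos: [0.4205, -0.0442, 0.199]
tool_rot: [0.999, -0.049, 0.001, 0.0]
force: [0.4, -0.2, 1.4]
finger_gap: 0.496
gripper_force: 0.0
t: 47.2
tcp_pos: [0.3998, 0.3281, 0.1979]
tool_rot: [0.993, 0.116, 0.0, -0.0]
force: [0.6, -0.1, -0.4]
finger_gap: 1.002
gripper_force: 0.0
t: 48.45
tcp_pos: [0.4001, 0.3269, 0.1275]
tool_rot: [0.993, 0.115, 0.0, -0.0]
force: [-0.3, -0.2, 0.4]
finger_gap: 1.004
gripper_force: 0.0
tcp [400.1 326.9 127.4] std [0. 0. 0.] yaw 13.208902567955151
lemon [ 268  187   83  121 6956] [310.89979873 246.49884991] [399.30527372 328.67652658  29.        ] -162.95596955677397 [373.00205379 867.46123169]
```

View pics/w11.png

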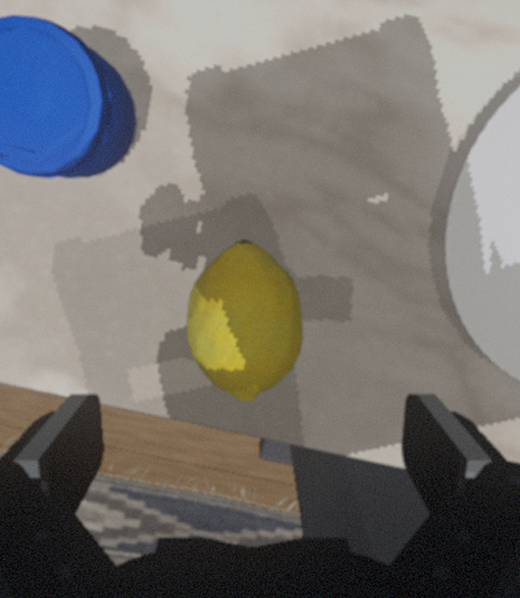

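The lemon is at (245,322) between the fingers and aligned with the tool; the blue jar is clear.

```bash
python3 -m handwheel '[[-1,1.8,-20,0,0,0,1],[0,0,-20,0,0,0,1],[0,0,-20,0,0,0,1],[0,0,-20,0,0,0,1],[0,0,-15,0,0,0,1],[0,0,-15,0,0,0,1],[0,0,-9,0,0,0,1],[0,0,0,0,0,0,1],[0,0,0,0,0,0,0.5],[0,0,0,0,0,0,0.5]]' 30
python3 -m handwheel '[[0,0,0,0,0,0,0.5],[0,0,0,0,0,0,0.5],[0,0,0,0,0,0,0.5],[0,0,5,0,0,0,0.5],[0,0,15,0,0,0,0.5],[0,0,20,0,0,0,0.5],[0,0,20,0,0,0,0.5],[0,0,20,0,0,0,0.5],[0,0,20,0,0,0,0.5],[0,0,0,0,0,0,0.5]]'
```

```text
t: 49.9
tcp_pos: [0.3996, 0.3291, 0.0094]
tool_rot: [0.993, 0.115, 0.001, -0.0]
force: [-1.2, -0.1, 7.4]
finger_gap: 0.656
gripper_force: 30.3
t: 51.15
tcp_pos: [0.4001, 0.3293, 0.1103]
tool_rot: [0.993, 0.115, 0.002, -0.001]
force: [0.2, 0.1, -1.1]
finger_gap: 0.649
gripper_force: 32.2
```

```bash
python3 -m handwheel '[[9,-20,0,0,0,0,0.5],[9,-20,0,0,0,0,0.5],[9,-20,0,0,0,0,0.5],[9,-20,0,0,0,0,0.5],[9,-20,0,0,0,0,0.5],[9,-20,0,0,0,0,0.5],[9,-20,0,0,0,0,0.5],[9,-20,0,0,0,0,0.5],[9,-15,-10,0,0,0,0.5],[2,-2,-20,0,0,0,0.5]]'
python3 -m handwheel '[[0,0,-15,0,0,0,0.5],[0,0,-15,0,0,0,0.5],[0,0,-15,0,0,0,0.5],[0,0,-8,0,0,0,0.5],[0,0,-4,0,0,0,0.5],[0,0,0,0,0,0,0.5],[0,0,0,0,0,0,0.5],[0,0,0,0,0,0,0.5],[0,0,0,0,0,0,0.5],[0,0,0,0,0,0,0.5]]'
```

```text
t: 52.4
tcp_pos: [0.4835, 0.1507, 0.0779]
tool_rot: [0.993, 0.114, 0.001, 0.0]
force: [-1.2, 0.4, -0.8]
finger_gap: 0.649
gripper_force: 32.2
t: 53.65
tcp_pos: [0.4823, 0.1518, 0.0216]
tool_rot: [0.993, 0.115, 0.0, -0.0]
force: [0.8, 0.3, 0.6]
finger_gap: 0.647
gripper_force: 32.3
```

Next I release the lemon, lift, back the arm off toward its start position and look from the scene camera.

```bash
python3 -m handwheel '[[0,0,-0.5,0,0,0,0.6],[0,0,0,0,0,0,0.7],[0,0,0,0,0,0,0.8],[0,0,0,0,0,0,0.9],[0,0,0,0,0,0,0.95],[0,0,5,0,0,0,0.95],[0,0,15,0,0,0,0.95],[0,0,25,0,0,0,0.95],[0,0,40,0,0,0,0.95],[0,0,40,0,0,0,0.95]]'
python3 -m handwheel '[[0,0,40,0,0,0,0.9],[0,0,30,0,0,0,0.9],[-5,45,0,0,0,0,0.9],[-8,45,0,0,0,0,0.9],[-10,45,0,0,0,0,0.9],[-10,45,0,0,0,0,0.9],[-10,40,0,0,0,0,0.9],[0,0,0,0,0,0,0.9],[0,0,0,0,0,0,0.9],[0,0,0,0,0,0,0.9]]'
python3 - <<'E'
from h import *
a=shot('scene','f1'); b=shot('top','f2')
A=cv2.resize(a[180:420,120:480],None,fx=1.66,fy=1.66); B=cv2.resize(b[160:320,120:520],(598,239))
cv2.imwrite('pics/f.png',np.vstack([A[:355,:598] if A.shape[0]>355 else A[:,:598],B])[:,:,::-1])
print(A.shape,manip.sense()['tcp_pos'])
o=cv2.imread('pics/top1_full.png')[:,:,::-1]
d=np.abs(o[160:215,280:440].astype(int)-b[160:215,280:440]).mean();print('cup/candle diff',d)
E
```

```text
t: 54.9
tcp_pos: [0.4819, 0.1517, 0.148]
tool_rot: [0.993, 0.115, 0.0, -0.0]
force: [0.7, -0.1, -0.0]
finger_gap: 0.949
gripper_force: 0.0
t: 56.15
tcp_pos: [0.4394, 0.3705, 0.2162]
tool_rot: [0.993, 0.114, -0.0, 0.0]
force: [0.2, 0.3, -1.1]
finger_gap: 0.904
gripper_force: 0.0
(398, 598, 3) [0.43953433 0.37063448 0.2161304 ]
cup/candle diff 1.2488257575757575
```

View pics/f.png

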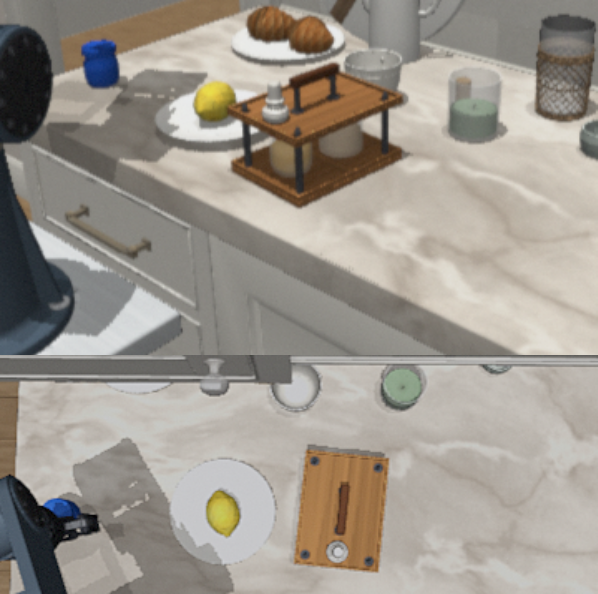

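The final picture shows both jars inside the stand and the tier level with its pins through the holes. The stopper is upright at (275,103), the lemon is on the plate at (214,100), and the cup and candle have not moved.

```bash
python3 -c "
from station import manip
print(manip.sign_off())"
```

```text
the job is handed in; nothing more can be done
None
```

The job is done and handed in after about 56 s of robot time: both jars are in the lower tier, the upper tier sits level over the posts, the stopper stands upright on it, the lemon is on the plate, and the cup, candle and blue jar were left alone.

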